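Key the amplifier interlock and hold it

TASK

Take the key with the flat bar handle out of the wooden rest, push it fully home in the keyhole on top of the grey interlock box (wiggle it if the sticky pins bind), and turn it a quarter turn clockwise to its stop. It springs back, so finish while gripping the key and holding it turned. Leave the round-headed key, bell, microphone and meter where they are.

Things in the scene. Friction and masses are not known exactly. Their poses are not given: they have to be found in the camera images.
- key: Key to use, 66 mm tall, upright in a rest slot. Origin at its low tip, z up. Above the tip: flat steel bit 14 mm (x) by 6 mm (y) to 15.5 mm, lowest 4 mm tapering to 10.5 x 2.8; round neck d 6 to 26 mm; collar d 20 from 26 to 30 mm; black bar handle 34 mm (x) by 10 mm (y) from 30 to 66 mm. Same after a half turn. 40 to 85 g. In the rest its tip is 8 mm above the desk.
- spare: The other key in the rest, not to be used: same steel shank and collar, but a round black knob head 18 mm in diameter from 30 to 60 mm above its tip. Origin at its tip. It stands 76 mm from the key to use.
- rest: Fixed wooden block 130 mm (x) by 52 mm (y) by 34 mm high, origin under its centre. Two slots 28 mm deep, 16.4 mm along x and 8.4 mm along y, at x = -38 and +38 mm, y = 0; either may hold the key to use. Keys are lifted straight up out of it.
- lock: Fixed grey interlock box, 150 mm (x) by 110 mm (y) by 60 mm high, aluminium top 8 mm thick; origin under its centre, keyhole above it. Sticky spring pins resist the key over its last 13 mm: push down with up to about 18 N; a small wiggle about the key's axis eases it a little. Turn only once fully home: before that the top plate blocks the bit; once turned, it traps it.
- lock_hole (a point): Centre of the keyhole mouth, ringed in brass, in the box's level top, 60 mm above the desk. z up; the hole is a slot 15.6 mm along this frame's x, 7.6 mm along its y. The key goes straight down, bit width along x (either way round), until its collar rests on the top: the tip is then 26 mm below this point.
- cylinder (a joint): Turn of the lock cylinder about the vertical through the keyhole, rad: 0 at rest (slots in line), growing clockwise seen from above, stop at 1.5. A spring (0.016 N m preload + 0.04 N m per rad) turns it back when let go; with friction, about 0.09 N m is needed at the stop. The bit has play: the key turns up to about 0.15 rad further than this reads.
- bell: Chrome desk bell on a black foot, 76 mm in diameter, 55 mm tall, loose; origin under its centre. Leave alone.
- mic: Black hand microphone lying on its back, 55 x 75 mm, 30 mm high, loose; origin under its centre. Leave alone.
- meter: Grey twin-needle power meter, 100 mm (x) by 140 mm (y) by 55 mm high, loose; origin under its centre. Leave alone.
Mind the look-alikes: they are no part of the job. Of the things shaped like the rest, the wooden one is meant.

How it is judged:
On the way, in this order (a step that is already met when the one before it is completed fails the run):
1. the bar-handled key is lifted clear of the rest (z of key in the frame of rest above 0.037 m), for 0.1 s.
2. the key is pushed fully home in the keyhole, not yet turned (horizontal distance between key and lock_hole below 0.003 m and z of key in the frame of lock_hole below -0.0235 m and angle between key's own z axis and vertical below 0.12 rad and value of joint cylinder below 0.3 rad), for 0.05 s.
3. the key has turned the cylinder a quarter turn (value of joint cylinder above 1.3 rad and z of key in the frame of lock_hole below -0.0225 m), for 0.2 s.
At the end, for the whole second after the job is handed in: The bar-handled key is within 3 mm of the keyhole's centre, upright within 0.12 rad and within 3.5 mm of fully home; the cylinder is held at 1.3 rad or more; the fingers grip the key (over 1 N) through the last second; the round-headed key is within 15 mm of its start (all of step 3 and horizontal distance between key and lock_hole below 0.003 m and angle between key's own z axis and vertical below 0.12 rad and contact force between the fingers and key above 1 N and distance of spare from where it was at the start of the episode below 0.015 m); the arm keeps its last pose, push and grip.
It fails at once if the round-headed key is disturbed (over 15 mm) (distance of spare from where it was at the start of the episode above 0.015 m).
It fails at once if the bell is disturbed (over 15 mm) (distance of bell from where it was at the start of the episode above 0.015 m).
It fails at once if the microphone is disturbed (over 15 mm) (distance of mic from where it was at the start of the episode above 0.015 m).
It fails at once if the meter is disturbed (over 15 mm) (distance of meter from where it was at the start of the episode above 0.015 m).
It also fails if it takes over 48 s, if anything falls off the work surface, if the arm or the gripper's body presses on something with over 40 N, if the wrist force passes 120 N, or if a joint passes its speed limit or range.

ROBOT

A 7-joint arm with a two-finger parallel gripper is mounted at the origin on the work surface. World frame = base frame: x ahead of the robot, y to its left, z up, the work surface at z = 0. Lengths are in m, angles in rad, forces in N, time in s.
With the tool pointing down it reaches from about 0.4 to 0.85 m from the base axis. Payload 4.5 kg.
Tool frame: the origin (TCP) lies on the centre line of the jaws, within the pads' length; the fingertips stand r.tip_extent ahead of it and the grasp point (between the pads) is the TCP (r.tip_extent is the distance from the TCP to the fingertips, in m); z points along the fingers, y is the line along which they close (so a half turn about z gives the same grasp; the last joint's range is limited). The gripper opens to 88 mm and grips with 3 to 60 N. Pads are 18 mm wide; open, the fingers measure 123 mm over their backs; the gripper's body (75 mm by 187 mm) begins 45 mm behind the grasp point.
Start: joints at [1.165, 0.689, -0.195, 1.565, 0.157, 0.902, -0.215], TCP at [0.266, -0.566, 0.236] pointing down, gripper open.
Joint ranges: [-3.01, 3.01], [-0.46, 2.08], [-1.47, 1.51], [0.13, 2.56], [-1, 4.14], [0.04, 2.09], [-2.66, 2.66]. Speed limits (rad/s): [2.57, 2.57, 3.14, 3.14, 3.14, 3.14, 3.14].

INTERFACE

Orientations are given as a unit quaternion [x, y, z, w].
In Python, from plant import sensors, vision, finish_job, r gives the robot as it stands. The module is installed in compiled form; this text tells all that it offers.
- The arm moves only by the tool step_arm, never from a script. Its argument "steps" is a list of rows, each a list of 2 entries, a list of its own where there are three numbers: the shift along the tool's x, y, z in cm, then the turn, a rotation vector about the tool's x, y, z in degrees. A call has 1 to 12 rows; each row shifts and turns the commanded pose from where the row before left it, along the tool's axes as they then stand; what a row does not reach is not made up. A row lasts 1/8 s, in which the tool goes at most 62.5 mm and 10.7 degrees, less where a joint would pass 70% of its speed; a pose out of reach is approached as far as the arm can. A call with a gripper value outside its range is refused whole. "claw" is the opening, from -1 (shut) to 1 (fully open), set as the call begins (left out, the last holds). The fingers move at their own pace and stop on an object; "grip_force" is the grip in N (left out, the last holds). Time passes only in rows, so rows that do not move let the fingers close. It gives the time, the measured TCP pose, the force, the opening and the grip force at its end, in the units of the state.
- sensors.get_state(): the state, without advancing time (a new reading comes with each control period).
- vision.snapshot(name): name is "side" or "top" or "wrist"; returns a dict with "img" (480x640x3 uint8, red, green, blue), "fx", "fy", "cx", "cy" (pixels), "position" and "rotation" of the camera in the world. Camera axes: x right, y down, z forward; pixel columns grow to the right and rows downward; lengths in m; the calibration is good to about 2 mm. The wrist camera is an equidistant fisheye: a pixel r from the principal point sees the ray r / f radians off the axis. A picture is of the moment at which its call begins. There is no depth.
- finish_job(): hands the job in; it is judged then, once.
The state is a dict: "clock": time; "q": joint angles; "qd": joint speeds; "joint_torque": joint torques, N m; "tool_pos": TCP position; "eef_rot": TCP orientation; "contact_force": force on the tool from outside, world axes, zero at the start; "moment": the same for the moment, N m; "opening": opening from 0.0 (shut) to 1.0 (fully open); "finger_force": force on a finger pad.
Only numpy, scipy, OpenCV 4.12 (cv2) and the standard library are available. Lean on these libraries where they do the work, as an engineer would, in place of code of your own. Each camera call takes 0.05 s, during which the arm holds its last target. There are 200 camera calls.

## Working session

There is one attempt and no reset: what is moved stays moved. The work goes in short steps, Python scripts to look and compute and a tool call to move; the robot and the scene stay as the last step left them, time stands still between calls to the robot, and variables do not carry over. Pictures are saved under pics/ and viewed, at most 10 in all, crops included, and the job is handed in when it is done.

Besides the shell and the picture viewer there is one more tool, called after "Request:" in YAML: its name, and indented under it one key for each argument. step_arm: Moves the arm, as the interface text tells. Its arguments: {"type":"object","properties":{"steps":{"type":"array"},"claw":{"type":"number"},"grip_force":{"type":"number"}},"required":["steps"]}

```bash
mkdir -p pics; cat > h.py <<'E'
import numpy as np, cv2
from plant import sensors, vision, finish_job, r
from scipy.spatial.transform import Rotation as R
def snap(n,f):
    s=vision.snapshot(n); cv2.imwrite(f'pics/{f}.png',s['img'][:,:,::-1]); np.savez(f'pics/{f}.npz',**s); return s
def ray(s,u,v,fish=False):
    x=(u-s['cx'])/s['fx']; y=(v-s['cy'])/s['fy']
    if fish:
        t=np.hypot(x,y); k=np.sin(t)/t if t>1e-9 else 1; d=np.array([x*k,y*k,np.cos(t)])
    else: d=np.array([x,y,1.]); d/=np.linalg.norm(d)
    Rm=np.array(s['rotation']); 
    if Rm.shape!=(3,3): Rm=R.from_quat(Rm).as_matrix()
    return np.array(s['position']),Rm@d
def atz(s,u,v,z,fish=False):
    p,d=ray(s,u,v,fish); return p+d*(z-p[2])/d[2]
def tri(*rays):
    A=sum(np.eye(3)-np.outer(d,d) for p,d in rays); b=sum((np.eye(3)-np.outer(d,d))@p for p,d in rays)
    x=np.linalg.solve(A,b); return x,[np.linalg.norm((np.eye(3)-np.outer(d,d))@(x-p)) for p,d in rays]
def load(f): return dict(np.load(f'pics/{f}.npz'))
E
python3 - <<'E'
from h import *
for n in ['top','side','wrist']:
    s=snap(n,n+'0'); print(n,s['fx'],s['fy'],s['cx'],s['cy'],s['position'],np.round(s['rotation'],3).tolist())
print(sensors.get_state(), r.tip_extent)
E
```

```text
top 548.2773897038412 548.2773897038412 315.65694234804175 246.88219086861633 [ 0.41797803 -0.01584367  1.13468668] [0.708, -0.704, 0.038, -0.052]
side 544.1547875573751 544.1547875573751 324.7700751343323 239.05343897753957 [0.21071296 1.00967854 0.69905649] [-0.149, 0.857, -0.488, 0.074]
wrist 371.64829954431775 371.64829954431775 318.6345612370284 241.00372761808455 [ 0.32800406 -0.53593508  0.38417538] [0.837, -0.53, -0.073, 0.112]
{'clock': 0.15, 'q': array([ 1.16479331,  0.68978843, -0.19453058,  1.56607161,  0.15732531,
        0.90247851, -0.21510541]), 'qd': array([-9.40009858e-05, -3.96105844e-03,  3.42559800e-04, -8.79714484e-04,
       -1.36966947e-03, -1.02612259e-03, -4.85659973e-06]), 'joint_torque': array([-2.18340305e-03, -5.27863991e+01, -1.26892928e+00, -1.53586167e+01,
       -5.25417959e-02,  3.95062889e-03,  1.13488691e-04]), 'tool_pos': array([ 0.26586883, -0.56511998,  0.23520509]), 'eef_rot': array([ 9.75910644e-01,  2.18169558e-01, -2.02544171e-04, -6.45949027e-04]), 'contact_force': array([ 0.48367838,  0.15832003, -0.02498257]), 'moment': array([-0.04359511, -0.00182826,  0.03107003]), 'finger_force': 0.0, 'opening': 1.0011443215397442} 0.019
```

View pics/top0.png

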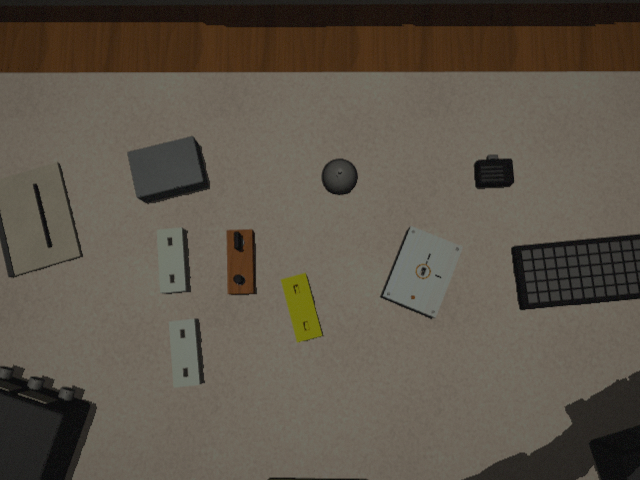

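View pics/side0.png

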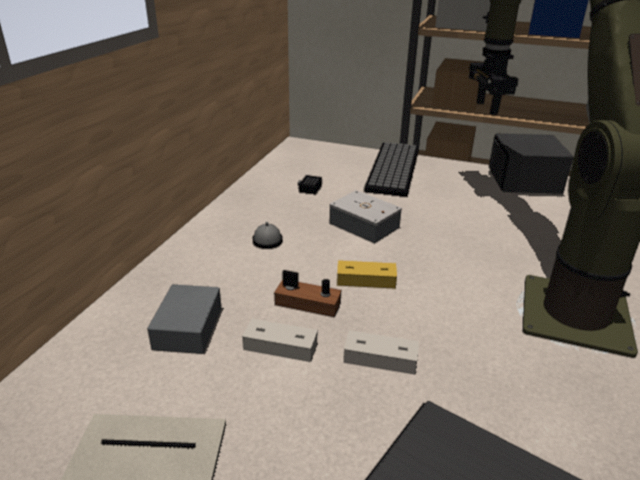

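The top view shows the wooden rest near (241,262), with the bar key near (239,240) and the round knob near (238,280). The lock keyhole is near (423,271). In the side view the bar key is at (290,279) and the lock at (365,206). I'll enlarge these.

```bash
python3 - <<'E'
from h import *
t=cv2.imread('pics/top0.png'); s=cv2.imread('pics/side0.png')
c=lambda im,u,v,w,h,k: cv2.resize(np.clip(im[v:v+h,u:u+w]*1.6,0,255).astype(np.uint8),None,fx=k,fy=k,interpolation=cv2.INTER_CUBIC)
a=c(t,215,225,50,75,8)   # 400x600
b=c(t,373,221,100,75,4)  # 400x300
d=c(s,270,262,80,60,5)
cv2.imwrite('pics/c1.png',np.hstack([a,np.vstack([b,d])]))
E
```

```text
(no output)
```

View pics/c1.png

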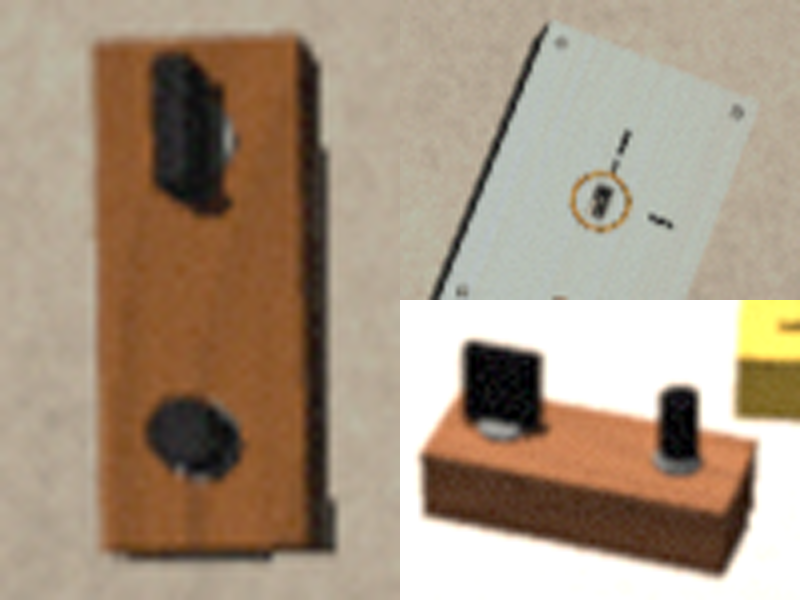

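The crop shows the handle's top face centred at about (236.5,240.2) in the top view and about (290.6,271.2) in the side view. The keyhole is at (423,271). Its slot runs along the box's long axis.

```bash
python3 - <<'E'
from h import *
t=load('top0'); s=load('side0')
T=lambda u,v:(215+u/8,225+v/8)
print('key top tri',tri(ray(t,*T(172,122)),ray(s,290.6,271.2)))
print('key top z74',atz(t,*T(172,122),.074), atz(s,290.6,271.2,.074))
cs=np.array([atz(t,*T(*p),.034) for p in [(95,38),(298,36),(308,548),(100,550)]])
print('rest',cs.round(4).tolist(),cs.mean(0)); print(np.linalg.norm(np.diff(cs,axis=0),axis=1))
L=cs[2]+cs[3]-cs[0]-cs[1]; print('rest axis deg',np.degrees(np.arctan2(L[1],L[0])))
C=lambda u,v:(373+(u-400)/4,221+v/4)
print('hole',atz(t,*C(600,201),.06)); 
b=[atz(t,*C(*p),.06) for p in [(561,43),(737,112),(462,291)]]
print(b); 
for d in (b[0]-b[2],b[1]-b[0],atz(t,*C(627,133),.06)-atz(t,*C(600,201),.06)): print(np.degrees(np.arctan2(d[1],d[0])),np.linalg.norm(d))
q=sensors.get_state()['eef_rot']; print(R.from_quat(q).as_matrix().round(3))
w=load('wrist0'); M=R.from_quat(q).as_matrix(); Rc=w['rotation'] if w['rotation'].shape==(3,3) else R.from_quat(w['rotation']).as_matrix()
print('cam in tool',M.T@(w['position']-sensors.get_state()['tool_pos']),'\n',(M.T@Rc).round(3))
E
```

```text
key top tri (array([0.5671089 , 0.16089338, 0.07225013]), [np.float64(0.0003843445320523067), np.float64(0.0003843445320520247)])
key top z74 [0.5672364  0.16071577 0.074     ] [0.56571215 0.16325312 0.074     ]
rest [[0.5944, 0.1876, 0.034], [0.5951, 0.1358, 0.034], [0.4651, 0.1304, 0.034], [0.4643, 0.1827, 0.034]] [0.52972373 0.15912044 0.034     ]
[0.05186443 0.13013368 0.05234302]
rest axis deg -177.74236755317162
hole [ 0.50951086 -0.20480067  0.06      ]
[array([ 0.58770519, -0.18699603,  0.06      ]), array([ 0.55373638, -0.2726786 ,  0.06      ]), array([ 0.46514789, -0.13697159,  0.06      ])]
-22.203898438746904 0.13237347200663885
-111.62582699547391 0.09217040671372638
-22.372241185908106 0.03630631214942234
[[ 0.905  0.426 -0.001]
 [ 0.426 -0.905  0.001]
 [-0.    -0.001 -1.   ]]
cam in tool [ 6.86310565e-02 -1.48667510e-04 -1.48978015e-01] 
 [[ 0.001 -0.964 -0.265]
 [ 1.     0.001 -0.001]
 [ 0.001 -0.265  0.964]]
```

Request:
step_arm:
  steps:
    - [[0, 0, 0], [0, 0, -10]]
    - [[0, 0, 0], [0, 0, -10]]
    - [[0, 0, 0], [0, 0, -10]]
    - [[0, 0, 0], [0, 0, -10]]
    - [[0, 0, 0], [0, 0, -10]]
    - [[0, 0, 0], [0, 0, -10]]
    - [[0, 0, 0], [0, 0, -10]]
    - [[0, 0, 0], [0, 0, -10]]
    - [[0, 0, 0], [0, 0, -10]]
    - [[0, 0, 0], [0, 0, -10]]
    - [[0, 0, 0], [0, 0, -10]]
    - [[0, 0, 0], [0, 0, -10]]
  claw: 0.0
  grip_force: 40

```text
clock: 1.65
tool_pos: [0.2657, -0.5654, 0.2354]
eef_rot: [0.296, 0.955, 0.0, -0.0]
contact_force: [-0.1, 0.5, -0.5]
opening: 0.504
finger_force: 0.0
```

```bash
cat >> h.py <<'E'
def to(p,yaw):
    "shift (cm, tool axes) and turn about tool z (deg) from measured pose to p, yaw (tool x angle)"
    s=sensors.get_state(); M=R.from_quat(s['eef_rot']).as_matrix()
    y=np.degrees(np.arctan2(M[1,0],M[0,0])); print('pos',s['tool_pos'].round(4),'yaw',y.round(2),'tilt',M[:,2].round(4),'q',s['q'].round(2),'t',s['clock'])
    print('shift cm',(M.T@(np.array(p)-s['tool_pos'])*100).round(2),'turn',(y-yaw+180)%360-180)
E
python3 -c "
from h import *
to([.5095,-.2048,.236],157.8)"
```

```text
pos [ 0.2657 -0.5654  0.2354] yaw 145.51 tilt [-6.e-04  5.e-04 -1.e+00] q [ 1.46  0.78 -0.78  1.55  0.6   1.06  1.5 ] t 1.65
shift cm [ 0.33 43.53 -0.05] turn -12.285281835150073
```

Request:
step_arm:
  steps:
    - [[0, 2, 0], [0, 0, 0]]
    - [[0, 4, 0], [0, 0, 0]]
    - [[0, 4, 0], [0, 0, 0]]
    - [[0, 4, 0], [0, 0, 0]]
    - [[0, 4, 0], [0, 0, 0]]
    - [[0, 4, 0], [0, 0, 0]]
    - [[0, 4, 0], [0, 0, 0]]
    - [[0, 4, 0], [0, 0, 0]]
    - [[0, 4, 0], [0, 0, 0]]
    - [[0, 4, 0], [0, 0, 0]]
    - [[0, 3.5, 0], [0, 0, -6]]
    - [[0, 2, 0], [0, 0, -6.3]]

```text
clock: 3.15
tool_pos: [0.5136, -0.2033, 0.2362]
eef_rot: [0.193, 0.981, 0.001, 0.0]
contact_force: [-0.5, -0.8, 1.0]
opening: 0.5
finger_force: 0.0
```

Request:
step_arm:
  steps:
    - [[0, 0, 0], [0, 0, 0]]
    - [[0, 0, 0], [0, 0, 0]]

```text
clock: 3.4
tool_pos: [0.5118, -0.2077, 0.2356]
eef_rot: [0.197, 0.98, -0.001, -0.0]
contact_force: [-0.1, 0.1, 0.6]
opening: 0.5
finger_force: 0.0
```

```bash
python3 - <<'E'
from h import *
to([.5095,-.2048,.236],157.8)
s=snap('wrist','w1'); 
p=s['position']
# project hole into the fisheye
def proj(s,X):
    d=np.array(s['rotation']).T@(np.array(X)-s['position']); t=np.arctan2(np.hypot(d[0],d[1]),d[2]); k=t/np.hypot(d[0],d[1]); return s['cx']+s['fx']*k*d[0], s['cy']+s['fy']*k*d[1]
print(proj(s,[.5095,-.2048,.06]), s['position'])
E
```

```text
pos [ 0.5118 -0.2077  0.2356] yaw 157.29 tilt [-1.1e-03 -8.0e-04 -1.0e+00] q [ 0.76  0.69 -0.8   1.77  0.6   0.94  0.88] t 3.4
shift cm [ 0.33  0.18 -0.04] turn -0.5070373125167009Traceback (most recent call last):
  File "<stdin>", line 8, in <module>
  File "<stdin>", line 7, in proj
ValueError: matmul: Input operand 1 has a mismatch in its core dimension 0, with gufunc signature (n?,k),(k,m?)->(n?,m?) (size 3 is different from 4)
```

View pics/w1.png

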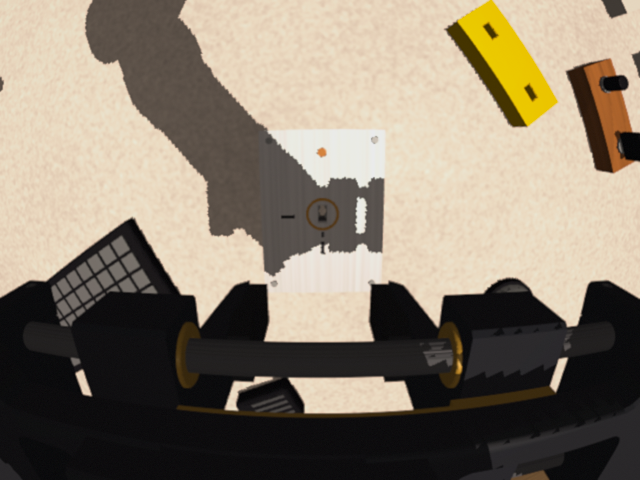

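The wrist view shows the lock with its brass ring centred at about (322,213). The wooden rest is at the upper right.

```bash
python3 - <<'E'
from h import *
s=load('w1'); t=load('top0')
print(tri(ray(s,322,213.3,True),ray(t,423,271.2)), atz(s,322,213.3,.06,True))
im=cv2.imread('pics/w1.png'); hsv=cv2.cvtColor(im,cv2.COLOR_BGR2HSV)[190:240,295:350]
m=((hsv[...,0]>5)&(hsv[...,0]<25)&(hsv[...,1]>90)); y,x=np.nonzero(m); 
e=cv2.fitEllipse(np.c_[x,y].astype(np.float32)); print(len(x),e[0][0]+295,e[0][1]+190,e[1],x.min()+295,x.max()+295,y.min()+190,y.max()+190)
to([.567,.1607,.14],182.3)
E
```

```text
(array([ 0.50819218, -0.20254768,  0.06974828]), [np.float64(0.0007843252013183063), np.float64(0.0007843252013184045)]) [ 0.50938001 -0.20267348  0.06      ]
265 322.0194511413574 213.70553016662598 (30.14794158935547, 30.68701171875) 306 338 198 230
pos [ 0.5117 -0.2082  0.2357] yaw 157.28 tilt [-0.001 -0.001 -1.   ] q [ 0.77  0.69 -0.8   1.77  0.6   0.94  0.88] t 3.45
shift cm [ 9.15 36.17  9.52] turn -25.021189928743667
```

Request:
step_arm:
  steps:
    - [[0.5, 2, 0], [0, 0, 0]]
    - [[1, 4, 0], [0, 0, 0]]
    - [[1, 4, 0], [0, 0, 0]]
    - [[1, 4, 0], [0, 0, 0]]
    - [[1, 4, 0], [0, 0, 0]]
    - [[1, 4, 0], [0, 0, 0]]
    - [[1, 4, 0], [0, 0, 0]]
    - [[1, 4, 0], [0, 0, 0]]
    - [[1, 4, 0], [0, 0, 0]]
    - [[0.65, 2.2, 0], [0, 0, -8.4]]
    - [[0, 0, 2], [0, 0, -8.4]]
    - [[0, 0, 2], [0, 0, -8.4]]

```text
clock: 4.95
tool_pos: [0.5669, 0.1612, 0.1953]
eef_rot: [-0.024, 1.0, -0.0, 0.0]
contact_force: [-0.0, -0.6, -0.5]
opening: 0.501
finger_force: 0.0
```

Request:
step_arm:
  steps:
    - [[0, 0, 1], [0, 0, 0]]
    - [[0, 0, 0], [0, 0, 0]]
    - [[0, 0, 0], [0, 0, 0]]

```text
clock: 5.32
tool_pos: [0.5671, 0.1622, 0.1866]
eef_rot: [-0.022, 1.0, 0.0, 0.001]
contact_force: [-0.0, 0.8, 1.3]
opening: 0.499
finger_force: 0.0
```

```bash
python3 - <<'E'
from h import *
s=snap('wrist','w2'); to([.567,.1607,.14],182.3)
im=cv2.imread('pics/w2.png'); c=im[100:400,200:440]; cv2.imwrite('pics/w2c.png',cv2.resize(c,None,fx=2,fy=2,interpolation=cv2.INTER_CUBIC))
E
```

```text
pos [0.5671 0.1624 0.1867] yaw -177.4 tilt [ 1.5e-03  4.0e-04 -1.0e+00] q [ 0.09  0.82 -0.82  1.71  0.72  0.94  0.6 ] t 5.375
shift cm [ 0.03 -0.17  4.67] turn 0.30308833382491684
```

View pics/w2c.png

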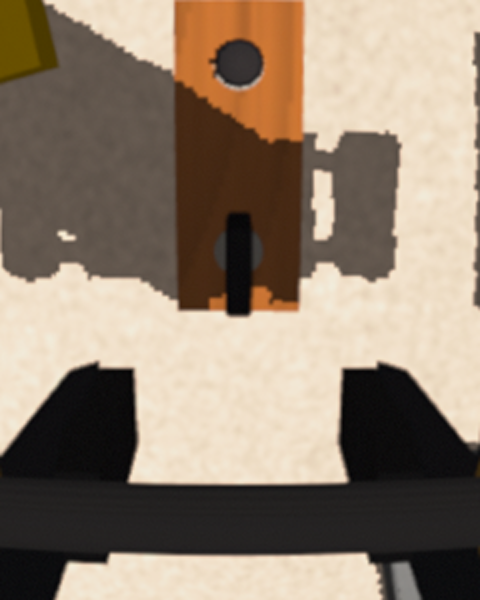

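The wrist crop shows the bar handle laterally centred at u≈319.5 between the fingers (centre about 319). Its top face spans about v 210–257.5. The spare's round knob is farther up the picture.

```bash
python3 - <<'E'
from h import *
s=load('w2'); t=load('top0')
for v in (257.5,206): print(atz(s,319.5,v,.074,True).round(4),atz(s,319.5,v,.038,True).round(4))
print(tri(ray(s,319.5,234,True),ray(t,215+172/8,225+122/8)))
# rest edges at z=.034: left/right edge pixels
for u,v in ((175,60),(303,60),(178,300),(299,300)): print(atz(s,200+u/2,100+v/2,.034,True).round(4))
E
```

```text
[0.5843 0.1644 0.074 ] [0.596  0.1651 0.038 ]
[0.5458 0.1626 0.074 ] [0.5522 0.163  0.038 ]
(array([0.56971536, 0.16347614, 0.05938869]), [np.float64(0.0005235561522714799), np.float64(0.0005235561522714575)])
[0.4917 0.1346 0.034 ]
[0.4893 0.1858 0.034 ]
[0.5918 0.139  0.034 ]
[0.5895 0.1903 0.034 ]
```

Request:
step_arm:
  steps:
    - [[0, 0.05, 2], [0, 0, 0]]
    - [[0, 0, 3], [0, 0, 0]]
    - [[0, 0, 3], [0, 0, 0]]
    - [[0, 0, 2], [0, 0, 0]]
    - [[0, 0, 1.5], [0, 0, 0]]
    - [[0, 0, 1.1], [0, 0, 0]]
    - [[0, 0, 0], [0, 0, 0]]
    - [[0, 0, 0], [0, 0, 0]]

```text
clock: 6.38
tool_pos: [0.567, 0.1631, 0.0604]
eef_rot: [-0.024, 1.0, 0.0, 0.001]
contact_force: [0.4, -1.0, 0.0]
opening: 0.496
finger_force: 0.0
```

```bash
python3 - <<'E'
from h import *
s=snap('wrist','w3'); to([.567,.163,.06],182.4)
im=cv2.imread('pics/w3.png'); c=im[180:400,180:460]; cv2.imwrite('pics/w3c.png',cv2.resize(c,None,fx=2.5,fy=2.5,interpolation=cv2.INTER_CUBIC))
E
```

```text
pos [0.5671 0.1631 0.0606] yaw -177.31 tilt [ 1.4e-03  6.0e-04 -1.0e+00] q [ 0.02  0.98 -0.69  1.78  0.91  0.73  0.44] t 6.425
shift cm [ 0.01 -0.01  0.06] turn 0.2931243578377689
```

View pics/w3c.png

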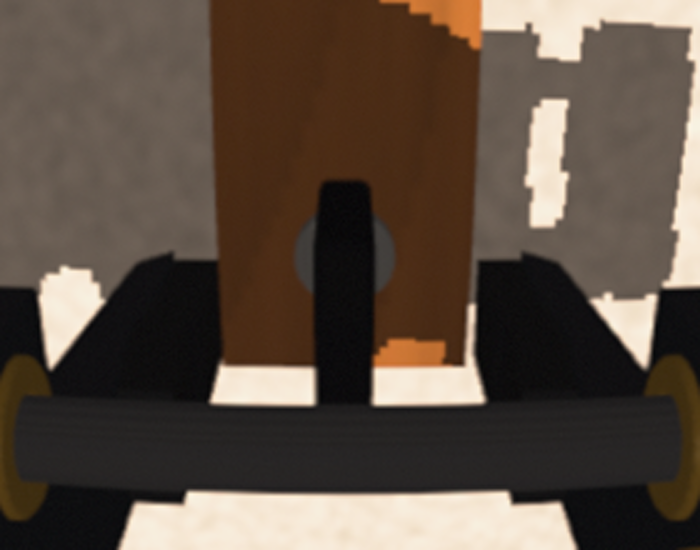

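The key handle (crop u≈345) sits centred between the fingers (centre 348), so I'll close on it.

Request:
step_arm:
  steps:
    - [[0, 0, 0], [0, 0, 0]]
    - [[0, 0, 0], [0, 0, 0]]
    - [[0, 0, 0], [0, 0, 0]]
    - [[0, 0, 0], [0, 0, 0]]
    - [[0, 0, 0], [0, 0, 0]]
    - [[0, 0, 0], [0, 0, 0]]
  claw: -1
  grip_force: 50

```text
clock: 7.18
tool_pos: [0.5666, 0.1627, 0.0599]
eef_rot: [-0.024, 1.0, -0.0, 0.0]
contact_force: [-1.0, -0.6, 0.1]
opening: 0.109
finger_force: 50.0
```

Request:
step_arm:
  steps:
    - [[0, 0, -0.3], [0, 0, 0]]
    - [[0, 0, -0.7], [0, 0, 0]]
    - [[0, 0, -1], [0, 0, 0]]
    - [[0, 0, -1], [0, 0, 0]]
    - [[0, 0, -2], [0, 0, 0]]
    - [[0, 0, -3], [0, 0, 0]]
    - [[0, 0, -2], [0, 0, 0]]
    - [[0, 0, 0], [0, 0, 0]]

```text
clock: 8.18
tool_pos: [0.5675, 0.1633, 0.1617]
eef_rot: [-0.023, 1.0, 0.001, 0.002]
contact_force: [0.8, 1.2, -0.4]
opening: 0.109
finger_force: 50.0
```

```bash
python3 - <<'E'
from h import *
print(sensors.get_state()['finger_force'],sensors.get_state()['opening']); to([.5095,-.2037,.16],157.8)
E
```

```text
49.99635457992554 0.10852711532810588
pos [0.5675 0.1633 0.1617] yaw -177.31 tilt [ 0.0033  0.0013 -1.    ] q [ 0.08  0.85 -0.8   1.73  0.76  0.9   0.57] t 8.175
shift cm [  7.52 -36.39   0.11] turn 24.88662844435339
```

Request:
step_arm:
  steps:
    - [[0.4, -2, 0], [0, 0, 0]]
    - [[0.8, -4, 0], [0, 0, 0]]
    - [[0.8, -4, 0], [0, 0, 0]]
    - [[0.8, -4, 0], [0, 0, 0]]
    - [[0.8, -4, 0], [0, 0, 0]]
    - [[0.8, -4, 0], [0, 0, 0]]
    - [[0.8, -4, 0], [0, 0, 0]]
    - [[0.8, -4, 0], [0, 0, 0]]
    - [[0.8, -4, 0], [0, 0, 0]]
    - [[0.7, -2.4, 0], [0, 0, 8.3]]
    - [[0, 0, 0], [0, 0, 8.3]]
    - [[0, 0, 0], [0, 0, 8.3]]

```text
clock: 9.68
tool_pos: [0.5064, -0.2064, 0.1584]
eef_rot: [0.196, 0.981, -0.0, -0.002]
contact_force: [-0.9, 0.2, -1.1]
opening: 0.106
finger_force: 50.0
```

Request:
step_arm:
  steps:
    - [[0, 0, 1], [0, 0, 0]]
    - [[0, 0, 1], [0, 0, 0]]
    - [[0, 0, 0], [0, 0, 0]]
    - [[0, 0, 0], [0, 0, 0]]

```text
clock: 10.18
tool_pos: [0.5087, -0.2043, 0.1395]
eef_rot: [0.192, 0.981, 0.0, -0.0]
contact_force: [-0.4, -0.4, -1.3]
opening: 0.108
finger_force: 50.0
```

```bash
python3 - <<'E'
from h import *
to([.5095,-.2037,.12],157.8); 
s=snap('wrist','w4'); t=snap('top','t4'); d=snap('side','s4')
b=lambda im:np.clip(im*1.0,0,255).astype(np.uint8)
c=lambda f,u,v,w,h,k: cv2.resize(cv2.imread(f'pics/{f}.png')[v:v+h,u:u+w],None,fx=k,fy=k,interpolation=cv2.INTER_CUBIC)
A=c('w4',250,140,130,150,4); B=c('s4',325,170,70,75,4)
B2=c('t4',388,231,70,75,4)
cv2.imwrite('pics/c4.png',np.clip(np.hstack([A,np.vstack([B,B2])])*1.3,0,255))
E
```

```text
pos [ 0.5087 -0.2043  0.1395] yaw 157.85 tilt [-3.e-04  4.e-04 -1.e+00] q [ 0.7   0.81 -0.7   1.87  0.76  0.75  0.75] t 10.175
shift cm [-0.05  0.08  1.95] turn 0.05288975904693416[ WARN:0@1.145] global loadsave.cpp:1063 imwrite_ Unsupported depth image for selected encoder is fallbacked to CV_8U.
```

View pics/c4.png

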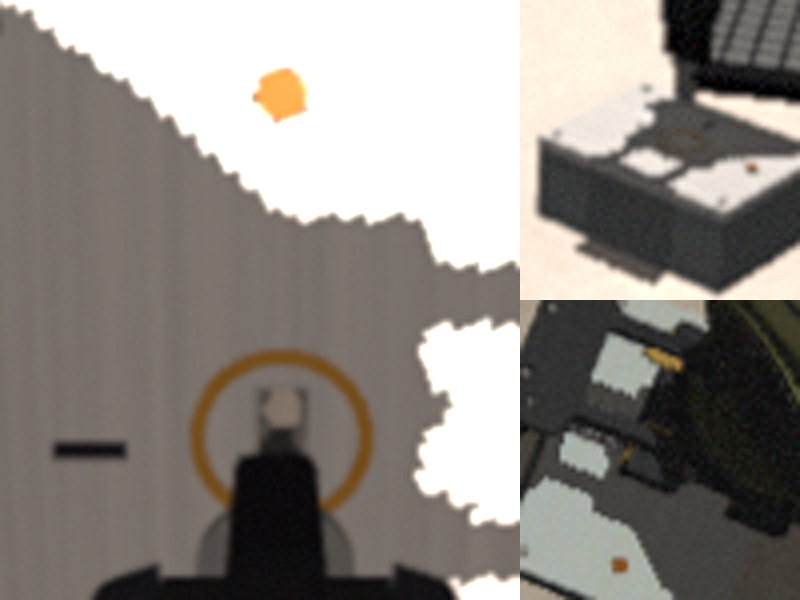

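The wrist view shows the ring centre at about crop (282,437). The held key's centreline is at u≈276, so the hole is about 1 mm toward tool +y. I'll measure the fore-aft offset from the handle end edge at crop v≈455.

```bash
python3 - <<'E'
from h import *
s=load('w4'); im=cv2.imread('pics/w4.png'); st=sensors.get_state(); M=R.from_quat(st['eef_rot']).as_matrix()
h=cv2.cvtColor(im,cv2.COLOR_BGR2HSV); m=((h[...,0]>5)&(h[...,0]<25)&(h[...,1]>90)); m[:225]=0;m[:,:290]=0;m[:,350:]=0;m[275:]=0
y,x=np.nonzero(m); P=np.array([atz(s,a,b,.06,True) for a,b in zip(x,y)])[:,:2]
A=np.c_[2*P,np.ones(len(P))]; c=np.linalg.lstsq(A,(P**2).sum(1),rcond=None)[0]; rad=np.sqrt(c[2]+c[:2]@c[:2]); print('ring',c[:2],rad,len(P))
H=np.r_[c[:2],.06]; tp=st['tool_pos']; tl=lambda X:(M.T@(X-tp)*1000).round(2)
print('hole in tool mm',tl(H))
g=cv2.cvtColor(im,cv2.COLOR_BGR2GRAY).astype(int)
for u in (316,319,322): print(u,g[246:262,u])
print([ (v,g[v,300:340].tolist()) for v in (258,268)])
for v in (253,253.75,254.5): print(v,[tl(atz(s,319,v,z,True)) for z in (.1175,.1155)])
for v,(a,b) in {258:(308.8,329.3),}.items():print([tl(atz(s,u,v,.1175,True)) for u in(a,b)])
E
```

```text
ring [ 0.50986439 -0.20295594] 0.013585021645710162 421
hole in tool mm [-0.21  1.61 80.03]
316 [57 54 49 41 32 25 22 16  8  8  9  8  9  9  9  7]
319 [71 40 25 24 25 25 23 17 10 10  8  6  5  8  7 10]
322 [71 42 33 33 29 27 24 15  9  9 10  9  7 10  7  9]
[(258, [68, 62, 65, 74, 87, 91, 91, 86, 55, 22, 6, 10, 7, 8, 6, 9, 9, 9, 7, 5, 8, 10, 7, 8, 7, 10, 8, 10, 23, 54, 80, 88, 88, 90, 90, 89, 82, 70, 63, 62]), (268, [89, 91, 89, 89, 80, 68, 53, 33, 14, 9, 10, 9, 6, 7, 9, 10, 9, 7, 7, 8, 8, 7, 7, 8, 10, 10, 9, 8, 6, 15, 34, 48, 60, 75, 86, 90, 90, 88, 89, 89])]
253 [array([14.95,  0.89, 22.52]), array([14.33,  0.9 , 24.52])]
253.75 [array([14.57,  0.89, 22.52]), array([13.95,  0.9 , 24.52])]
254.5 [array([14.19,  0.89, 22.52]), array([13.56,  0.9 , 24.52])]
[array([12.41, -4.04, 22.52]), array([12.42,  5.88, 22.52])]
```

Request:
step_arm:
  steps:
    - [[0.05, 0.04, 1], [0, 0, 0]]
    - [[0.05, 0.04, 1], [0, 0, 0]]
    - [[0, 0, 0.3], [0, 0, 0]]
    - [[0, 0, 0], [0, 0, 0]]
    - [[0, 0, 0], [0, 0, 0]]

```text
clock: 10.95
tool_pos: [0.5084, -0.2032, 0.117]
eef_rot: [0.192, 0.981, 0.0, 0.0]
contact_force: [-0.2, 0.2, -0.9]
opening: 0.108
finger_force: 50.0
```

```bash
python3 - <<'E'
from h import *
s=snap('wrist','w5'); im=cv2.imread('pics/w5.png'); st=sensors.get_state(); M=R.from_quat(st['eef_rot']).as_matrix()
h=cv2.cvtColor(im,cv2.COLOR_BGR2HSV); m=((h[...,0]>5)&(h[...,0]<25)&(h[...,1]>90)); m[:215]=0;m[:,:280]=0;m[:,360:]=0;m[285:]=0
y,x=np.nonzero(m); P=np.array([atz(s,a,b,.06,True) for a,b in zip(x,y)])[:,:2]
A=np.c_[2*P,np.ones(len(P))]; c=np.linalg.lstsq(A,(P**2).sum(1),rcond=None)[0]; rad=np.sqrt(c[2]+c[:2]@c[:2])
H=np.r_[c[:2],.06]; tp=st['tool_pos']; tl=lambda X:(M.T@(X-tp)*1000).round(2)
print(tp,st['contact_force'],'ring',c[:2],rad,len(P),'tool mm',tl(H),x.min(),x.max(),y.min())
g=cv2.cvtColor(im,cv2.COLOR_BGR2GRAY).astype(int); print(g[240:262,319]); print(g[258,300:340])
for v in (252,253,254): print(v,tl(atz(s,319,v,tp[2]-.022,True)))
cv2.imwrite('pics/c5.png',np.clip(cv2.resize(im[200:300,255:385],None,fx=6,fy=6,interpolation=cv2.INTER_CUBIC).astype(float)*1.4,0,255).astype(np.uint8))
E
```

```text
[ 0.50841743 -0.20330038  0.11706345] [-0.61537209 -0.1688447  -1.13535011] ring [ 0.50985592 -0.20298723] 0.013590219969568855 433 tool mm [-1.18  0.83 57.06] 294 344 237
[66 76 86 90 91 90 89 86 86 89 91 90 80 54 24  8  8  9  9  7  8  9]
[92 92 92 91 91 90 90 84 54 21  7  9  8  8  7  9  8 10  8  9  7  8  9  8
  8  9  5  9 22 54 81 89 89 91 91 92 92 91 89 84]
252 [15.22  0.98 21.99]
253 [14.72  0.98 21.99]
254 [14.21  0.98 21.99]
```

View pics/c5.png

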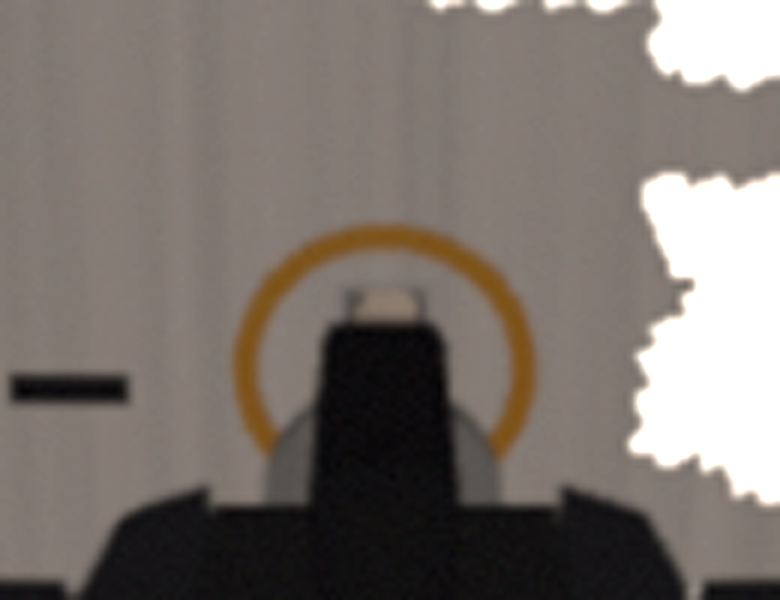

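The ring is now laterally centred on the key to within about 0.1 mm. Fore-aft, the hole is at about +0.5 to +1.2 mm, well inside the taper's capture range. I'll descend gently.

Request:
step_arm:
  steps:
    - [[0.05, -0.01, 0.3], [0, 0, 0]]
    - [[0, 0, 0.3], [0, 0, 0]]
    - [[0, 0, 0.2], [0, 0, 0]]
    - [[0, 0, 0.1], [0, 0, 0]]
    - [[0, 0, 0], [0, 0, 0]]

```text
clock: 11.62
tool_pos: [0.5077, -0.2032, 0.1077]
eef_rot: [0.193, 0.981, -0.0, -0.0]
contact_force: [-0.0, -0.2, -1.2]
opening: 0.11
finger_force: 50.0
```

Request:
step_arm:
  steps:
    - [[0, 0, 0.2], [0, 0, 0]]
    - [[0, 0, 0.2], [0, 0, 0]]
    - [[0, 0, 0.2], [0, 0, 0]]
    - [[0, 0, 0], [0, 0, 0]]
    - [[0, 0, 0], [0, 0, 0]]

```text
clock: 12.25
tool_pos: [0.5077, -0.2032, 0.1018]
eef_rot: [0.193, 0.981, -0.0, 0.0]
contact_force: [0.5, -0.5, -0.3]
opening: 0.106
finger_force: 50.0
```

```bash
python3 -c "
from h import *
s=sensors.get_state(); M=R.from_quat(s['eef_rot']).as_matrix(); print('tool-frame F',M.T@s['contact_force'],'mom',M.T@s['moment']); to([.5077,-.2032,.086],157.8)"
```

```text
tool-frame F [-0.71440266 -0.30095607  0.26978904] mom [-0.05485454 -0.11310857  0.03933943]
pos [ 0.5077 -0.2032  0.1018] yaw 157.8 tilt [ 0.e+00 -1.e-04 -1.e+00] q [ 0.67  0.86 -0.65  1.9   0.83  0.67  0.69] t 12.25
shift cm [ 0.   -0.    1.58] turn -0.00022913912266631087
```

Request:
step_arm:
  steps:
    - [[0, 0, 0.2], [0, 0, 0]]
    - [[0, 0, 0.2], [0, 0, 0]]
    - [[0, 0, 0.2], [0, 0, 0]]
    - [[0, 0, 0.2], [0, 0, 0]]
    - [[0, 0, 0], [0, 0, 0]]
  grip_force: 60

```text
clock: 12.88
tool_pos: [0.5081, -0.203, 0.0941]
eef_rot: [0.192, 0.981, 0.0, 0.0]
contact_force: [0.1, 0.7, 2.2]
opening: 0.105
finger_force: 60.0
```

```bash
python3 -c "
from h import *
s=sensors.get_state(); M=R.from_quat(s['eef_rot']).as_matrix(); print('tool-frame F',M.T@s['contact_force'],'mom',M.T@s['moment']); to([.5077,-.2032,.086],157.8)"
```

```text
tool-frame F [ 0.18468722  0.627497   -2.18146058] mom [-0.23765411 -0.0645037   0.00168994]
pos [ 0.5081 -0.203   0.0941] yaw 157.8 tilt [ 9.e-04 -0.e+00 -1.e+00] q [ 0.67  0.87 -0.64  1.9   0.85  0.66  0.68] t 12.875
shift cm [ 0.03 -0.03  0.81] turn 0.0031152231232169925
```

Request:
step_arm:
  steps:
    - [[0, 0, 0.15], [0, 0, 2]]
    - [[0, 0, 0.15], [0, 0, -4]]
    - [[0, 0, 0.15], [0, 0, 4]]
    - [[0, 0, 0.15], [0, 0, -4]]
    - [[0, 0, 0.1], [0, 0, 4]]
    - [[0, 0, 0.1], [0, 0, -2]]
    - [[0, 0, 0], [0, 0, 0]]
    - [[0, 0, 0], [0, 0, 0]]

```text
clock: 13.88
tool_pos: [0.5092, -0.2032, 0.0878]
eef_rot: [0.193, 0.981, -0.0, 0.002]
contact_force: [-1.6, -0.6, 14.4]
opening: 0.106
finger_force: 60.0
```

```bash
python3 -c "
from h import *
s=sensors.get_state(); M=R.from_quat(s['eef_rot']).as_matrix(); print('tool-frame F',M.T@s['contact_force'],'mom',M.T@s['moment']); to([.5077,-.2032,.086],157.8)"
```

```text
tool-frame F [  1.22762038  -1.19123051 -14.40958875] mom [ 0.05895003  0.30205363 -0.07873674]
pos [ 0.5092 -0.2032  0.0878] yaw 157.79 tilt [ 0.0035 -0.0013 -1.    ] q [ 0.66  0.88 -0.63  1.9   0.86  0.64  0.66] t 13.875
shift cm [ 0.13 -0.06  0.18] turn -0.006228132914372964
```

Request:
step_arm:
  steps:
    - [[0, 0, 0.1], [0, 0, 2.5]]
    - [[0, 0, 0.05], [0, 0, -5]]
    - [[0, 0, 0.05], [0, 0, 5]]
    - [[0, 0, 0], [0, 0, -5]]
    - [[0, 0, 0], [0, 0, 5]]
    - [[0, 0, 0], [0, 0, -2.5]]
    - [[0, 0, 0], [0, 0, 0]]
    - [[0, 0, 0], [0, 0, 0]]

```text
clock: 14.88
tool_pos: [0.509, -0.2033, 0.0857]
eef_rot: [0.193, 0.981, -0.0, 0.002]
contact_force: [-1.6, -0.3, 15.1]
opening: 0.105
finger_force: 60.0
```

```bash
python3 -c "
from h import *
s=sensors.get_state(); M=R.from_quat(s['eef_rot']).as_matrix(); print('tool-frame F',M.T@s['contact_force'],'mom',M.T@s['moment']); to([.5077,-.2032,.086],157.8)
s=snap('wrist','w6'); im=cv2.imread('pics/w6.png'); cv2.imwrite('pics/c6.png',np.clip(cv2.resize(im[200:300,255:385],None,fx=6,fy=6,interpolation=cv2.INTER_CUBIC).astype(float)*1.4,0,255).astype(np.uint8))"
```

```text
tool-frame F [  1.28028594  -0.88454431 -15.07482749] mom [0.0917333  0.27711733 0.03433899]
pos [ 0.509  -0.2033  0.0857] yaw 157.77 tilt [ 0.0031 -0.0014 -1.    ] q [ 0.66  0.89 -0.63  1.91  0.87  0.64  0.66] t 14.875
shift cm [ 0.12 -0.04 -0.03] turn -0.03267655878150322
```

View pics/c6.png

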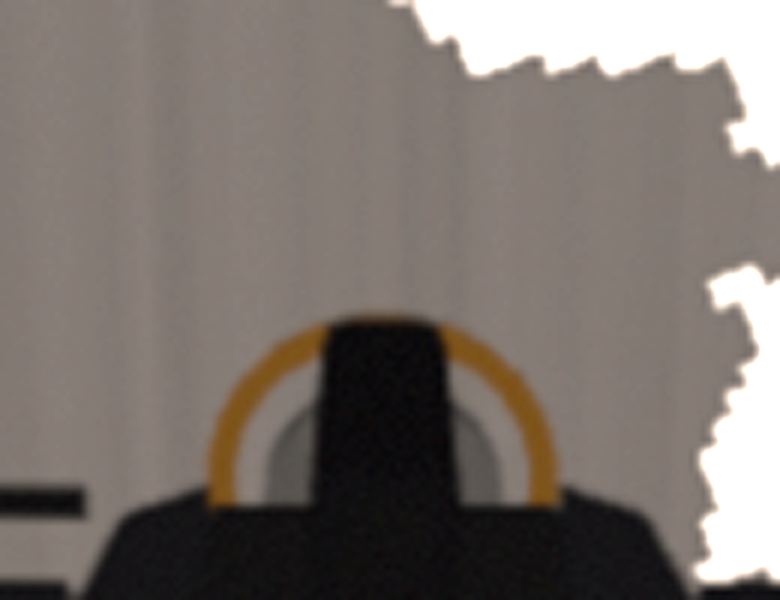

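The key has not slipped, since the handle edge sits at the same pixel as before. The collar looks concentric inside the ring. I'll push a little more to confirm it's seated.

Request:
step_arm:
  steps:
    - [[0, 0, 0.05], [0, 0, 2]]
    - [[0, 0, 0.05], [0, 0, -4]]
    - [[0, 0, 0.0], [0, 0, 4]]
    - [[0, 0, 0], [0, 0, -2]]
    - [[0, 0, 0], [0, 0, 0]]
    - [[0, 0, 0], [0, 0, 0]]

```text
clock: 15.68
tool_pos: [0.5093, -0.2033, 0.0856]
eef_rot: [0.193, 0.981, -0.001, 0.002]
contact_force: [-4.0, 0.5, 22.8]
opening: 0.107
finger_force: 60.0
```

It's seated: z did not change while the force rose to 23 N. Now I'll turn clockwise, which is + about tool z.

Request:
step_arm:
  steps:
    - [[0.05, 0, 0], [0, 0, 4]]
    - [[0, 0, 0], [0, 0, 6]]
    - [[0, 0, 0], [0, 0, 6]]
    - [[0, 0, 0], [0, 0, 6]]
    - [[0, 0, 0], [0, 0, 6]]
    - [[0, 0, 0], [0, 0, 6]]
    - [[0, 0, 0], [0, 0, 6]]
    - [[0, 0, 0], [0, 0, 0]]

```text
clock: 16.68
tool_pos: [0.5094, -0.203, 0.0856]
eef_rot: [0.517, 0.856, 0.0, 0.003]
contact_force: [-1.6, 0.0, 21.6]
opening: 0.1
finger_force: 60.1
```

```bash
cat > st.py <<'E'
from h import *
s=sensors.get_state(); M=R.from_quat(s['eef_rot']).as_matrix(); print('tool-frame F',(M.T@s['contact_force']).round(2),'mom',(M.T@s['moment']).round(3)); to([.509,-.2033,.086],63.3)
E
python3 st.py
```

```text
tool-frame F [  0.67  -1.34 -21.62] mom [ 0.246  0.326 -0.082]
pos [ 0.5094 -0.203   0.0856] yaw 117.78 tilt [ 0.0051 -0.0022 -1.    ] q [ 0.56  0.85 -0.45  1.91  0.69  0.53  0.12] t 16.675
shift cm [-0.   -0.05 -0.04] turn 54.47522180846116
```

Request:
step_arm:
  steps:
    - [[0, 0, 0], [0, 0, 6]]
    - [[0, 0, 0], [0, 0, 6]]
    - [[0, 0, 0], [0, 0, 6]]
    - [[0, 0, 0], [0, 0, 6]]
    - [[0, 0, 0], [0, 0, 6]]
    - [[0, 0, 0], [0, 0, 6]]
    - [[0, 0, 0], [0, 0, 6]]
    - [[0, 0, 0], [0, 0, 6]]
    - [[0, 0, 0], [0, 0, 4]]
    - [[0, 0, 0], [0, 0, 0]]
    - [[0, 0, 0], [0, 0, 0]]

```text
clock: 18.05
tool_pos: [0.51, -0.2033, 0.0856]
eef_rot: [0.839, 0.543, 0.002, 0.003]
contact_force: [-1.2, 1.7, 22.0]
opening: 0.111
finger_force: 60.1
```

```bash
python3 st.py
```

```text
tool-frame F [  1.03  -1.63 -22.04] mom [ 0.297  0.1   -0.107]
pos [ 0.51   -0.2033  0.0856] yaw 65.83 tilt [ 0.0062 -0.0019 -1.    ] q [ 0.43  0.82 -0.22  1.92  0.39  0.44 -0.5 ] t 18.05
shift cm [-0.04 -0.09 -0.04] turn 2.5333304243765724
```

Request:
step_arm:
  steps:
    - [[0, 0, 0], [0, 0, 2]]
    - [[0, 0, 0], [0, 0, 2]]
    - [[0, 0, 0], [0, 0, 0]]
    - [[0, 0, 0], [0, 0, 0]]

```text
clock: 18.55
tool_pos: [0.51, -0.2032, 0.0857]
eef_rot: [0.858, 0.514, 0.002, 0.002]
contact_force: [-1.1, 1.3, 22.0]
opening: 0.103
finger_force: 60.2
```

```bash
python3 st.py; python3 - <<'E'
from h import *
s=snap('wrist','w7'); im=cv2.imread('pics/w7.png'); cv2.imwrite('pics/c7.png',np.clip(cv2.resize(im[180:330,220:420],None,fx=4,fy=4,interpolation=cv2.INTER_CUBIC).astype(float)*1.4,0,255).astype(np.uint8))
E
```

```text
tool-frame F [  0.65  -1.41 -22.  ] mom [ 0.353  0.028 -0.29 ]
pos [ 0.51   -0.2032  0.0857] yaw 61.87 tilt [ 0.0062 -0.0018 -1.    ] q [ 0.42  0.82 -0.2   1.92  0.36  0.43 -0.54] t 18.55
shift cm [-0.06 -0.08 -0.04] turn -1.4326260936398683
```

View pics/c7.png

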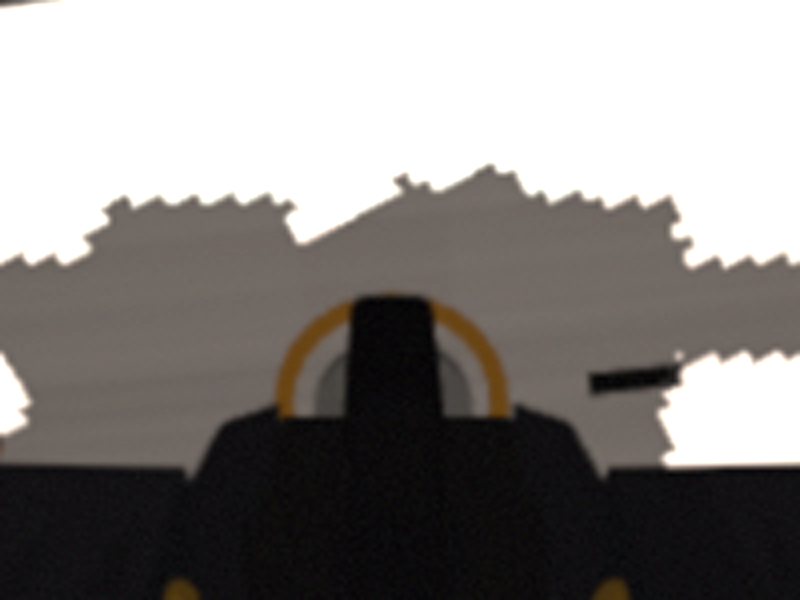

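The key stands concentric in the ring and the grip hasn't slipped. The torque jumped from 0.11 to 0.29 N m, so it's at the stop.

```bash
python3 -c "
from h import *
print(finish_job())"
```

```text
the job is handed in; nothing more can be done
None
```

The bar-handled key is fully home in the grey interlock box and turned clockwise about 96° to its stop. I handed the job in at about 19 s with the arm still holding it turned at 60 N grip; no pass/fail verdict came back.

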